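Steady the rocking perfume display stand

ROBOT

A 6-joint arm with a two-finger parallel gripper is mounted at the origin on the work surface. World frame = base frame: x ahead of the robot, y to its left, z up, the work surface at z = 0. Lengths are in mm, angles in rad, forces in N, time in s.
With the tool pointing down it reaches from about 350 to 725 mm from the base axis. Payload 4.3 kg.
Tool frame: the origin (TCP) lies at the very end of the fingers, on their centre line; the grasp point (between the pads) lies 19 mm behind it (robot.grasp_offset is the distance from the TCP to the grasp point, in mm); x points along the fingers, z is the direction in which the jaws open and shut, and the axes are right-handed (so a half turn about x gives the same grasp; the last joint's range is limited). The gripper opens to 85 mm and grips with 20 to 120 N. Pads are 22 mm wide; open, the fingers measure 114 mm over their backs; the gripper's body (76 mm by 85 mm) begins 54 mm behind the grasp point. The pads swing forward as they close: fully open they stand 13 mm farther back than shut.
Start: joints at [-1.365, 0.377, 0.081, 1.274, 0, 1.46], TCP at [178.593, -546.6, 231.329] pointing down, gripper open.
Joint ranges: [-2.72, 2.72], [-0.84, 1.66], [-1.02, 1.22], [-1.77, 2.12], [-1.37, 1.28], [-3.14, 3.14]. Speed limits (rad/s): [2.57, 2.57, 3.14, 3.14, 3.14, 3.14].

INTERFACE

Orientations are given as a unit quaternion [w, x, y, z].
In Python, from station import robot gives the robot as it stands.
- The arm moves only by the shell command python3 -m jog 'ROWS' [FORCE]. ROWS is JSON, a list of rows, each a list of 3 entries, a list of its own where there are three numbers: the shift along the tool's x, y, z in mm, then the turn about the tool's x in rad, then the finger opening in mm, from 0 to 85.4. In form: [[[x, y, z], twist, fingers], ...]. A call has 1 to 20 rows; each row shifts and turns the commanded pose from where the row before left it, along the tool's axes as they then stand; what a row does not reach is not made up. A row lasts 1/10 s, in which the tool goes at most 50 mm and 8.59 degrees, less where a joint would pass 70% of its speed; a pose out of reach is approached as far as the arm can. A call with a gripper value outside its range is refused whole. The fingers move at their own pace and stop on an object; FORCE is the grip in N (left out, the last holds). Time passes only in rows, so rows that do not move let the fingers close. It gives the time, the measured TCP pose, the force and the opening at its end, in the units of the state.
- robot.observe(): the state, without advancing time (a new reading comes with each control period).
- robot.get_image(name): name is "scene" or "top" or "wrist"; returns the picture (420x560x3 uint8, red, green, blue); there is no depth.
- robot.camera_info(name): a dict with "intrinsics" (3x3 intrinsics, pixels), "xyz" and "orientation" of the camera in the world. Camera axes: x right, y down, z forward; pixel columns grow to the right and rows downward; lengths in mm; the calibration is good to about 2 mm. A picture is of the moment at which its call begins: read the wrist's pose just before it. camera_info takes no time and is no camera call; for the wrist camera it gives the pose at the moment of the call.
- robot.finish_job(): hands the job in, once; it reports no verdict.
Trained networks look in the newest picture that a camera, given by its name, has taken for a name from the list of things; names that differ only in an ending like _2 or _b are one class to them, and where a whole thing is asked for, a point or a joint stands for the part that bears it (a point fixed in the world has none). Each returns a list of dicts, best first, with "p" (0 to 1); they miss things now and then, are a little off and sometimes report something else, mostly with a low value. They report only what shows in the picture. A call takes as long as a camera call. They do not tell look-alikes from the thing itself.
- robot.find_in(camera, name): "location" ([x, y, z] in mm, in the coordinates of the camera as it stood for that picture, good to about 4 mm: the middle of the surface that is visible of it).
- robot.spot_point(camera, name): "location" ([x, y, z] in mm, in the coordinates of the camera as it stood for that picture, good to about 4 mm: a listed point, or the origin of a listed thing).
The state is a dict: "t": time; "joints": joint angles; "qd": joint speeds; "tau": joint torques, N m; "tcp_pos": TCP position; "tcp_rot": TCP orientation; "wrist_force": force on the tool from outside, world axes, zero at the start; "ft_torque": the same for the moment, N m; "width": finger opening in mm.
Only numpy, scipy, OpenCV 4.12 (cv2) and the standard library are available. Lean on these libraries where they do the work, as an engineer would, in place of code of your own. Each camera call takes 0.05 s, during which the arm holds its last target.

TASK

The black display stand on the shop counter rocks because one of its four screw feet is too short. Screw that foot down by turning its silver knob clockwise until its red pointer meets the white mark beside it and the foot bears on the counter, so that the stand sits level and firm. Leave the stand where it is, keep the perfume flask standing on it, and let go.

Things in the scene. Friction and masses are not known exactly. Their poses are not given: they have to be found in the camera images.
- stand: Black display stand: deck 230 mm square, top 50 mm above the counter, 2.2 kg, heavier at its +x+y corner, any yaw. Origin at counter level under its centre, z up, x, y along the edges. White riser (70 mm square, 25 high) at x = y = +15 mm. Silver knobs at x, y = +/-75 mm each work the foot below; a white mark on the deck lies outward along x of each. Three feet bear, their red pointers at their marks.
- short_knob: Knob of the short foot, at x = y = -75 mm of the stand. Origin on its turning axis at the deck's top, z up. Disc 44 mm wide, 6 thick, with an upright bar on it along the knob's x: 42 mm long, 14 wide, top 45 mm above the origin. Red pointer on the bar's top towards the knob's -x. Starts 0.6 to 1.2 rad anticlockwise of its mark; at the mark its axes are parallel to the stand's.
- short_grip (a point): Grip point of the short foot's knob: on its axis, 34 mm above its origin; axes as the knob's: hold across y. Clockwise from above lowers the foot 5 mm per rad; the knob stays at one height. The foot, 2 to 5 mm off the counter at first, touches 0.25 rad before the mark; its sole is springy rubber. Overturning (up to 1 rad) makes the stand rock again. Takes 0.12 to 0.2 Nm; stays where it is left.
- perfume: Amber perfume flask with a black cap, 50 x 34 mm, 88 mm high, 0.2 kg, standing loose on the white riser. Origin at the centre of its underside, z up.
Mind the look-alikes: they are no part of the job. Leave any blue or green look-alike of the perfume alone.

How it is judged:
By the outcome, as a careful person would: the job done as asked, in the order asked, and still so for the second after the job is handed in, with the robot touching nothing.
It also fails if it takes over 29 s, if anything falls off the work surface, if the arm or the gripper's body presses on something with over 40 N, if the wrist force passes 120 N, or if a joint passes its speed limit or range.

## Working session

There is one attempt and no reset: what is moved stays moved. The work goes in short steps, Python scripts to look and compute and a shell command to move; the robot and the scene stay as the last step left them, time stands still between calls to the robot, and variables do not carry over. Pictures are saved under pics/ and viewed, and the job is handed in when it is done.

```bash
mkdir -p pics; ls; cat > h.py <<'E'
import numpy as np, cv2, json
from scipy.spatial.transform import Rotation as R
from station import robot
def q2R(q): return R.from_quat([q[1],q[2],q[3],q[0]])
def save(img,name): cv2.imwrite('pics/'+name,cv2.cvtColor(img,cv2.COLOR_RGB2BGR))
def cam(n):
    c=robot.camera_info(n); return np.array(c['intrinsics']),np.array(c['xyz']),q2R(c['orientation'])
def toW(n,p):
    K,t,r=cam(n); return r.apply(p)+t
def pix(n,P):
    K,t,r=cam(n); v=K@r.inv().apply(np.array(P)-t); return v[:2]/v[2]
def ray(n,u,v,z):
    K,t,r=cam(n); d=r.apply(np.linalg.inv(K)@[u,v,1.]); return t+d*(z-t[2])/d[2]
E
python3 - <<'E'
from h import *
for n in ['top','scene','wrist']:
    save(robot.get_image(n),n+'0.png')
    K,t,r=cam(n);print(n,t.round(0),r.as_matrix().round(2).tolist(),K[0,0].round(0))
for n in ['top','scene']:
  for o in ['stand','short_knob','short_grip','perfume']:
    for f in (robot.find_in,robot.spot_point):
      print(n,o,f.__name__,[(round(d['p'],2),toW(n,d['location']).round(0).tolist(),pix(n,toW(n,d['location'])).round(0).tolist()) for d in f(n,o)][:5])
print(robot.observe())
E
```

```text
pics
top [456.  80. 771.] [[-0.01, -0.99, 0.14], [-1.0, 0.01, 0.01], [-0.01, -0.14, -0.99]] 527.0
scene [ 795. -319.  594.] [[0.85, 0.39, -0.35], [0.52, -0.63, 0.57], [0.0, -0.67, -0.74]] 539.0
wrist [ 246. -524.  374.] [[0.31, -0.91, -0.27], [-0.95, -0.3, -0.09], [-0.0, 0.28, -0.96]] 370.0
top stand call [(0.59, [547.0, -26.0, 52.0], [371.0, 207.0]), (0.55, [537.0, -124.0, 54.0], [443.0, 214.0])]
top stand call [(0.81, [552.0, -27.0, 0.0], [366.0, 208.0])]
top short_knob call [(0.77, [537.0, -128.0, 55.0], [446.0, 214.0])]
top short_knob call [(0.59, [540.0, -129.0, 46.0], [445.0, 212.0])]
top short_grip call [(0.96, [539.0, -124.0, 56.0], [443.0, 212.0])]
top short_grip call [(0.74, [542.0, -127.0, 83.0], [451.0, 208.0])]
top perfume call [(0.8, [545.0, -2.0, 132.0], [361.0, 201.0]), (0.78, [550.0, 229.0, 57.0], [185.0, 206.0]), (0.73, [461.0, 217.0, 63.0], [192.0, 272.0])]
top perfume call [(0.75, [461.0, 223.0, 4.0], [195.0, 272.0]), (0.68, [557.0, 235.0, -1.0], [189.0, 206.0]), (0.6, [549.0, -6.0, 75.0], [358.0, 204.0])]
scene stand call [(0.64, [576.0, -50.0, 52.0], [235.0, 292
[... 642 characters left out ...]
-1.0], [328.0, 168.0])]
{'t': 0.95, 'joints': array([-1.36531117e+00,  3.77262522e-01,  8.09967433e-02,  1.27437501e+00,
       -1.55555523e-05,  1.46050213e+00]), 'qd': array([ 7.31968211e-05,  1.22182531e-03, -1.59347036e-03, -1.47530654e-04,
        2.70260793e-04, -1.04341069e-03]), 'tau': array([-2.36465123e-03, -4.63519621e+01,  2.70164001e+01,  2.00272316e-04,
       -1.66520094e-04, -5.77613424e-08]), 'tcp_pos': array([ 178.58434601, -546.61329373,  231.3495237 ]), 'tcp_rot': array([ 0.57243488,  0.41512235,  0.5723609 , -0.41520447]), 'wrist_force': array([-0.15209914, -0.35685773,  0.89717654]), 'ft_torque': array([ 0.03434376, -0.00271123, -0.01877072]), 'width': 85.5936573265285}
```

View pics/top0.png

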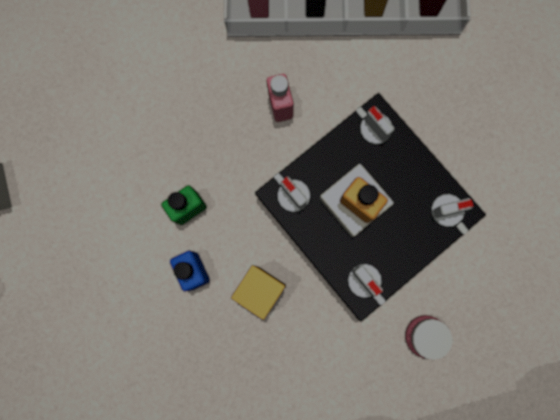

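View pics/scene0.png

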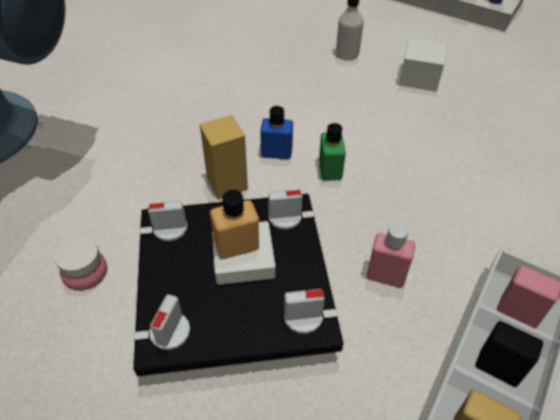

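```bash
python3 - <<'E'
import cv2
i=cv2.imread('pics/top0.png')[130:290,280:480]
cv2.imwrite('pics/top0c.png',cv2.resize(i,None,fx=3.7,fy=3.7,interpolation=cv2.INTER_CUBIC))
i=cv2.imread('pics/scene0.png')[190:380,120:340]
cv2.imwrite('pics/scene0c.png',cv2.resize(i,None,fx=3.1,fy=3.1,interpolation=cv2.INTER_CUBIC))
E
```

```text
(no output)
```

View pics/top0c.png

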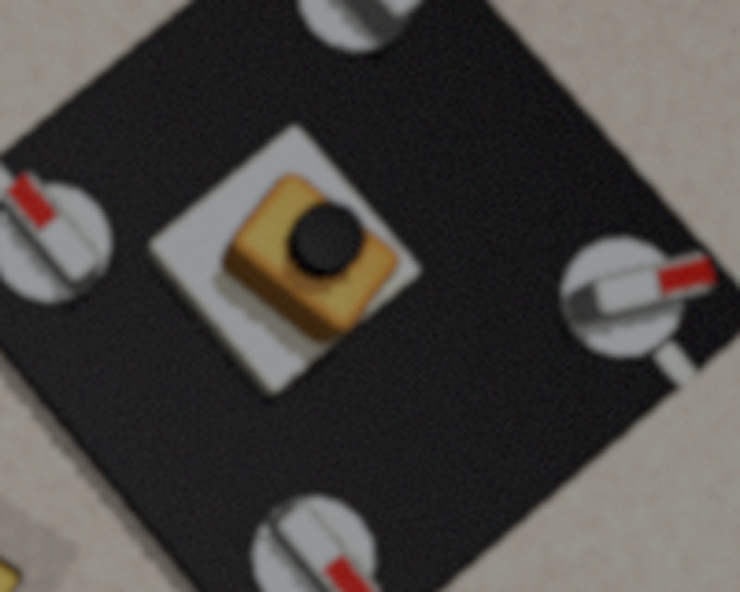

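View pics/scene0c.png

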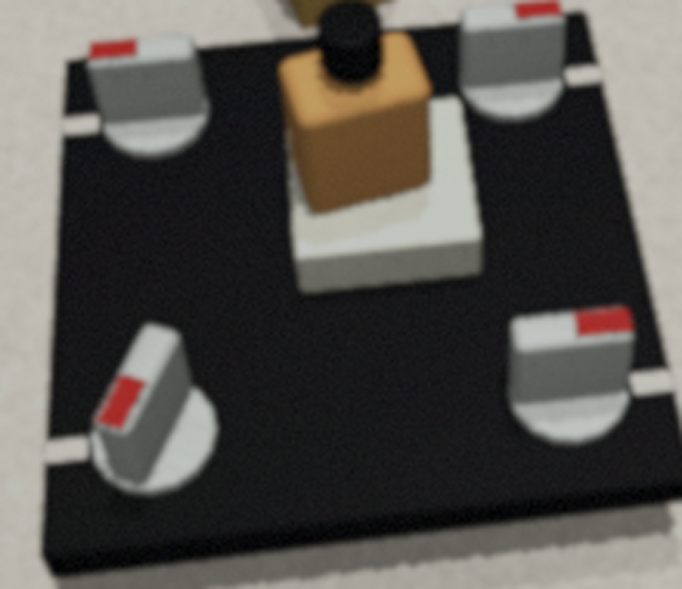

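Candidates (top image): knobs at (377,128), (293,195) and (367,283), all with pointer at the mark. The knob at (449,210) has its red pointer swung anticlockwise off the white mark at about (465,228), so it is the short one. The crops confirm it. The scene image shows the same knob at (170,325). The amber flask is on the riser; the blue and green ones stand apart.

```bash
python3 - <<'E'
from h import *
img=cv2.imread('pics/top0.png').astype(int)
b,g,r=img[...,0],img[...,1],img[...,2]
m=((r>100)&(g<70)&(b<70)).astype('uint8')
n,l,s,c=cv2.connectedComponentsWithStats(m)
reds=[]
for i in range(1,n):
    if s[i,4]>15 and 250<c[i][0]<480 and 100<c[i][1]<310: reds.append(c[i]);print(c[i].round(1),s[i,4],ray('top',*c[i],95).round(1))
disc={'s':(448.9,210.3),'a':(365.1,280.5),'b':(294.1,195.4),'c':(377,128)}
D={k:ray('top',*v,56) for k,v in disc.items()}
print({k:v.round(1) for k,v in D.items()}, 'centre',(sum(D.values())/4).round(1))
# a is (-,+)?, c (+,-)?
for p,q in (('s','a'),('c','b'),('s','c'),('a','b')):
    d=D[q]-D[p];print(p,q,np.hypot(*d[:2]).round(1),np.arctan2(d[1],d[0]).round(3))
g=[0,0]
for rr in reds:
    P=ray('top',*rr,95);k=min(D,key=lambda k:np.hypot(*(D[k]-P)[:2]));d=P-D[k];print(k,'pointer dir',np.arctan2(d[1],d[0]).round(3),np.hypot(*d[:2]).round(1))
# scene view reds too
img=cv2.imread('pics/scene0.png').astype(int)
b,g,r=img[...,0],img[...,1],img[...,2]
m=((r>100)&(g<70)&(b<70)).astype('uint8')
n,l,s,c=cv2.connectedComponentsWithStats(m)
for i in range(1,n):
    if s[i,4]>15: print(c[i].round(1),s[i,4],ray('scene',*c[i],95).round(1))
E
```

```text
[375.4 112.9] 85 [667.9 -29.   95. ]
[287.9 183.9] 76 [573.2  87.6  95. ]
[465.1 204.1] 85 [ 545.1 -141.2   95. ]
[374.4 287.5] 86 [439.6 -21.1  95. ]
{'s': array([ 541.8, -131.4,   56. ]), 'a': array([447.9, -14.7,  56. ]), 'b': array([563.9,  79.6,  56. ]), 'c': array([658.2, -36.9,  56. ])} centre [553.  -25.9  56. ]
s a 149.8 2.248
c b 149.9 2.252
s c 150.0 0.682
a b 149.5 0.683
c pointer dir 0.684 12.4
b pointer dir 0.709 12.3
s pointer dir -1.248 10.3
a pointer dir -2.489 10.5
[293.  192.4] 37 [571.9  87.7  95. ]
[156.  205.5] 43 [439.1 -20.3  95. ]
[314.7 292.6] 113 [666.5 -27.4  95. ]
[158.6 319. ] 99 [ 543.9 -140.5   95. ]
```

```bash
cat >> h.py <<'E'
def plan(target, zyaw):
    s=robot.observe(); r=q2R(s['tcp_rot']); M=r.as_matrix()
    cz=np.arctan2(M[1,2],M[0,2])
    print('t',s['t'],'tcp',s['tcp_pos'].round(1),'toolx',M[:,0].round(3),'zyaw',cz.round(3),'j',s['joints'].round(3),'w',round(s['width'],1),'F',s['wrist_force'].round(1),'T',s['ft_torque'].round(3))
    print('delta tool',r.inv().apply(np.array(target)-s['tcp_pos']).round(1))
    for k in(-1,0,1):
        print('twist',(-(zyaw+k*np.pi-cz)).round(3))
E
python3 - <<'E'
from h import *
plan([542.3,-130.5,160],0.29)
E
```

```text
t 0.95 tcp [ 178.6 -546.6  231.3] toolx [ 0. -0. -1.] zyaw -1.255 j [-1.365  0.377  0.081  1.274 -0.     1.461] w 85.6 F [-0.2 -0.4  0.9] T [ 0.034 -0.003 -0.019]
delta tool [  71.3  475.  -282.6]
twist 1.597
twist -1.545
twist -4.687
```

```bash
python3 -m jog '[[[0,39.5,-23.5],0,60],[[0,39.5,-23.5],0,60],[[0,39.5,-23.5],0,60],[[0,39.5,-23.5],0,60],[[0,39.5,-23.5],0,60],[[0,39.5,-23.5],0,60],[[0,39.5,-23.5],0,60],[[0,39.5,-23.5],0,50],[[0,39.5,-23.5],0,50],[[0,39.5,-23.5],0,50],[[0,39.5,-23.5],0,50],[[0,0,0],-0.14,50],[[0,0,0],-0.14,50],[[0,0,0],-0.14,50],[[0,0,0],-0.14,50],[[0,0,0],-0.14,50],[[0,0,0],-0.14,50],[[0,0,0],-0.14,50],[[0,0,0],-0.14,50],[[0,0,0],-0.14,50]]' 40 | tail -c 400; python3 - <<'E'
from h import *
plan([542.3,-130.5,160],0.29)
E
```

```text
t: 2.95
tcp_pos: [511.3, -166.0, 231.4]
tcp_rot: [0.707, -0.004, 0.707, 0.004]
wrist_force: [0.1, 0.3, -0.4]
width: 50.0
t 2.95 tcp [ 511.3 -166.   231.4] toolx [ 0. -0. -1.] zyaw 0.011 j [-0.432  0.3   -0.029  1.242 -0.     1.128] w 50.0 F [ 0.1  0.3 -0.4] T [0.003 0.022 0.033]
delta tool [71.4 35.1 31.3]
twist 2.862
twist -0.279
twist -3.421
```

```bash
python3 -m jog '[[[10,17.5,15.5],0,50],[[10,17.5,15.5],0,50],[[0,0,0],-0.14,50],[[0,0,0],-0.14,50],[[0,0,0],0,50]]' | tail -c 400; python3 - <<'E'
from h import *
save(robot.get_image('wrist'),'w1.png')
print('sp',[(round(d['p'],2),toW('wrist',d['location']).round(1).tolist()) for d in robot.spot_point('wrist','short_grip')])
print('knob px',pix('wrist',[542.3,-130.5,84]),pix('wrist',[542.3,-130.5,56]))
plan([542.3,-130.5,160],0.29)
E
```

```text
t: 3.45
tcp_pos: [542.2, -130.6, 211.2]
tcp_rot: [0.7, -0.1, 0.7, 0.1]
wrist_force: [1.0, -0.1, 0.5]
width: 50.2
sp [(0.62, [543.8, -124.5, 87.9]), (0.47, [551.8, -28.4, 3.0])]
knob px [279.25893622 196.9692392 ] [279.21419285 188.40645503]
t 3.55 tcp [ 542.2 -130.8  211.4] toolx [ 0. -0. -1.] zyaw 0.282 j [-0.35   0.348 -0.014  1.209 -0.     0.938] w 50.2 F [-0.6 -0.2 -0.4] T [0.049 0.005 0.057]
delta tool [51.4  0.3  0.2]
twist 3.134
twist -0.008
twist -3.15
```

View pics/w1.png

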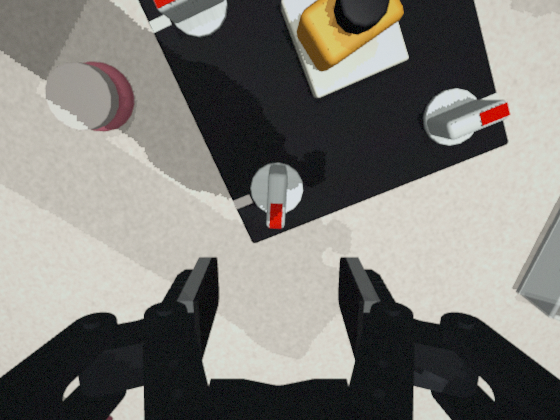

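The wrist view shows the short knob at (277,190) with its red pointer down at (276,215) and its mark at (243,203). The bar stands nearly vertical between the jaws. Next I measure it precisely.

```bash
python3 - <<'E'
from h import *
im=cv2.imread('pics/w1.png');c=im[150:240,230:320]
cv2.imwrite('pics/w1c.png',cv2.resize(c,None,fx=6,fy=6,interpolation=cv2.INTER_CUBIC))
E
```

```text
(no output)
```

View pics/w1c.png

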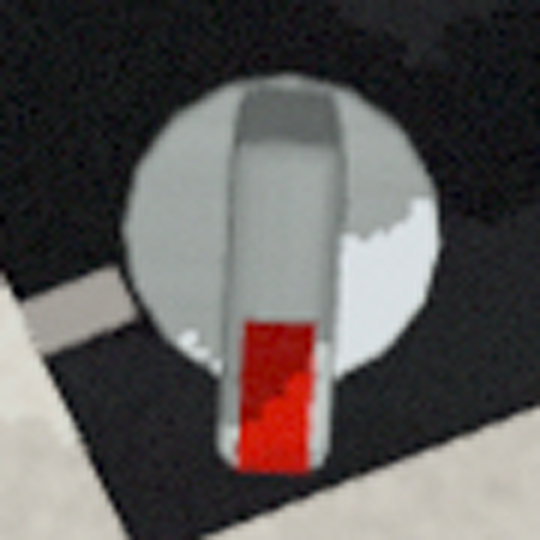

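```bash
python3 - <<'E'
from h import *
a=ray('wrist',275.5,228,95);b=ray('wrist',278.2,174.2,95);d=a-b
print(a,b,(a+b)/2,np.hypot(*d[:2]),np.arctan2(d[1],d[0]), ray('wrist',277,188.7,56))
m=ray('wrist',230+80/6,150+310/6,50);print('mark',m)
print(robot.observe()['joints'][5])
E
```

```text
[ 545.47526731 -151.44551134   95.        ] [ 536.04969195 -111.81482995   95.        ] [ 540.76247963 -131.63017064   95.        ] 40.73613111811711 -1.3372991445047435 [ 540.60484867 -131.25394556   56.        ]
mark [ 516.4871113 -151.630024    50.       ]
0.9382618670170877
```

```bash
python3 -m jog '[[[30,-0.2,-1],0.048,50],[[40,0,0],0,50],[[40,0,0],0,45],[[25,0,0],0,40],[[10,0,0],0,40],[[0,0,0],0,40]]' | tail -c 400; python3 - <<'E'
from h import *
save(robot.get_image('wrist'),'w2.png')
plan([541.2,-131.2,66],0.234)
E
```

```text
t: 4.15
tcp_pos: [540.1, -131.0, 65.2]
tcp_rot: [0.701, -0.083, 0.703, 0.083]
wrist_force: [-1.0, 0.4, 0.4]
width: 40.0
t 4.2 tcp [ 541.4 -131.4   66.7] toolx [-0. -0. -1.] zyaw 0.236 j [-0.352  0.445 -0.261  0.865 -0.     0.983] w 40.1 F [ 0.8 -0.   0.8] T [ 0.004 -0.017 -0.047]
delta tool [ 0.7  0.3 -0.1]
twist 3.143
twist 0.002
twist -3.14
```

View pics/w2.png

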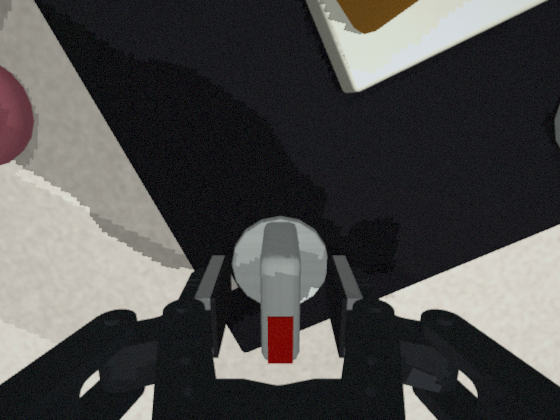

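Bar centred between the pads (bar at column 281). Closing.

```bash
python3 -m jog '[[[0,0,0],0,25],[[0,0,0],0,18],[[0,0,0],0,10],[[0,0,0],0,5],[[0,0,0],0,5]]' 60 | tail -c 400; python3 - <<'E'
from h import *
save(robot.get_image('wrist'),'w3.png')
plan([541.2,-131.2,66],-0.88)
E
```

```text
t: 4.7
tcp_pos: [541.5, -132.2, 68.0]
tcp_rot: [0.702, -0.084, 0.702, 0.082]
wrist_force: [-3.5, -0.9, 5.4]
width: 12.9
t 4.75 tcp [ 541.5 -132.3   68. ] toolx [ 0.001 -0.002 -1.   ] zyaw 0.236 j [-0.352  0.443 -0.26   0.865 -0.002  0.982] w 12.8 F [-3.5 -2.   5.6] T [-0.269  0.646 -0.003]
delta tool [ 2.   1.1 -0.1]
twist 4.258
twist 1.116
twist -2.025
```

View pics/w3.png

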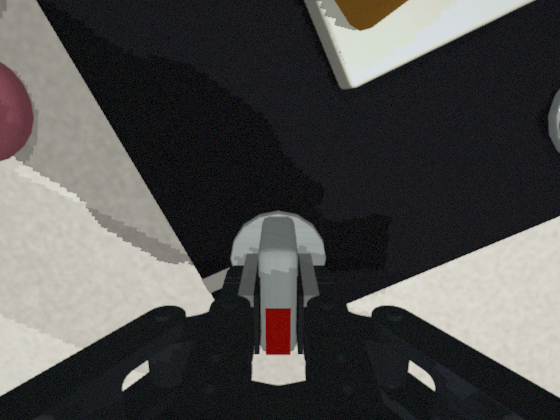

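```bash
python3 -m jog '[[[-1.2,-0.6,0],0,5],[[0,0,0],0.08,5],[[0,0,0],0.08,5],[[0,0,0],0.08,5],[[0,0,0],0.08,5],[[0,0,0],0.08,5],[[0,0,0],0.08,5],[[0,0,0],0.08,5],[[0,0,0],0.08,5],[[0,0,0],0,5]]' 60 | tail -c 400; python3 - <<'E'
from h import *
save(robot.get_image('wrist'),'w4.png')
save(robot.get_image('scene'),'s4.png')
plan([541.2,-131.2,66],-0.88)
E
```

```text
t: 5.75
tcp_pos: [541.0, -132.3, 68.1]
tcp_rot: [0.693, 0.141, 0.693, -0.142]
wrist_force: [-3.2, -1.4, 3.6]
width: 13.0
t 5.85 tcp [ 541.  -132.3   68. ] toolx [-0.001 -0.001 -1.   ] zyaw -0.402 j [-3.53e-01  4.44e-01 -2.60e-01  8.68e-01 -1.00e-03  1.62e+00] w 12.6 F [-5.7 -1.5  4.6] T [-0.346  0.913 -0.088]
delta tool [ 2.   1.1 -0.2]
twist 3.62
twist 0.478
twist -2.664
```

View pics/w4.png

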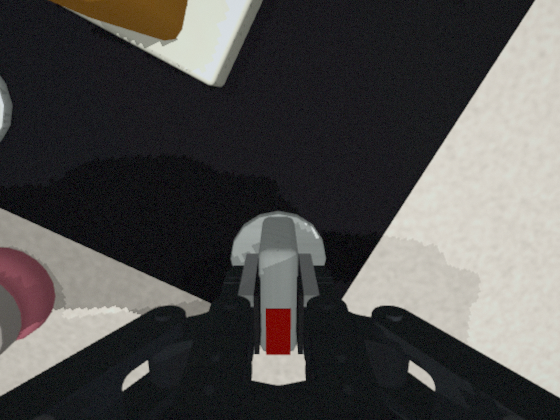

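View pics/s4.png

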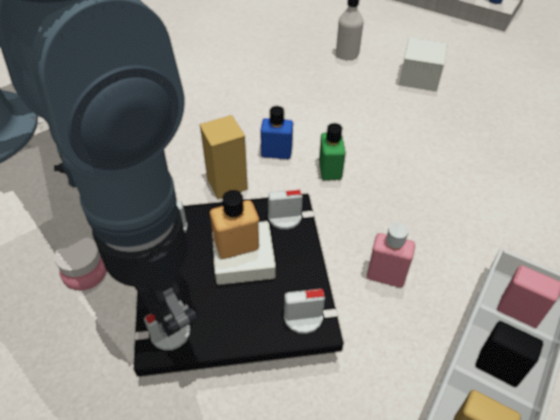

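The knob turns with the gripper and the stand has not moved (its scene corners are unchanged). About 0.48 rad remains.

```bash
python3 -m jog '[[[0,0,0],0.08,5],[[0,0,0],0.08,5],[[0,0,0],0.08,5],[[0,0,0],0.08,5],[[0,0,0],0.08,5],[[0,0,0],0.07,5],[[0,0,0],0,5],[[0,0,0],0,5]]' 60 | tail -c 400; python3 - <<'E'
from h import *
save(robot.get_image('wrist'),'w5.png')
save(robot.get_image('scene'),'s5.png')
plan([541.2,-131.2,66],-0.88)
a=cv2.imread('pics/scene0.png')[240:380,120:340];b=cv2.imread('pics/s5.png')[240:380,120:340]
cv2.imwrite('pics/cmp5.png',cv2.resize(np.vstack([a,b]),None,fx=2.1,fy=2.1,interpolation=cv2.INTER_CUBIC))
E
```

```text
t: 6.65
tcp_pos: [540.7, -132.0, 68.3]
tcp_rot: [0.641, 0.298, 0.641, -0.299]
wrist_force: [-5.7, -0.2, 8.3]
width: 12.8
t 6.75 tcp [ 540.8 -132.    68.3] toolx [-0.001 -0.001 -1.   ] zyaw -0.872 j [-3.53e-01  4.43e-01 -2.59e-01  8.69e-01 -1.00e-03  2.09e+00] w 13.0 F [-5.6  0.2  8.1] T [-0.153  1.295 -0.163]
delta tool [ 2.3  0.8 -0.3]
twist 3.15
twist 0.008
twist -3.134
```

View pics/cmp5.png

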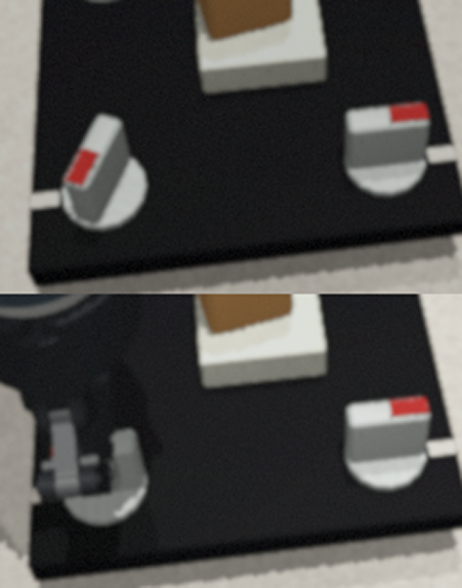

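View pics/w5.png

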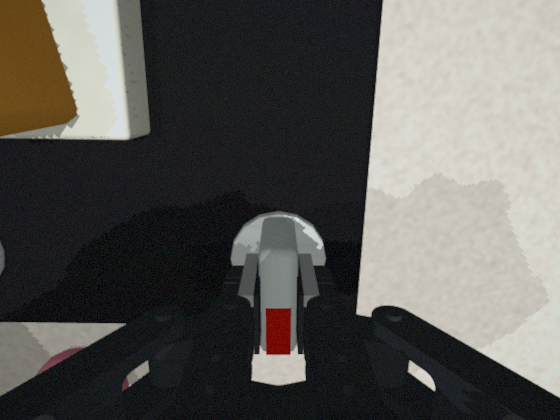

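Bar and deck edges look parallel; the mark is hidden by the gripper. I'll let go, lift and check.

```bash
python3 -m jog '[[[0,0,0],0,25],[[0,0,0],0,40],[[0,0,0],0,45],[[-20,0,0],0,45],[[-45,0,0],0,45],[[-45,0,0],0,45],[[-35,0,0],0,45],[[0,0,0],0,45],[[0,0,0],0,45]]' | tail -c 400; python3 - <<'E'
from h import *
save(robot.get_image('wrist'),'w6.png')
save(robot.get_image('scene'),'s6.png')
plan([541.2,-131.2,66],-0.88)
c=cv2.imread('pics/w6.png')[140:250,210:350]
cv2.imwrite('pics/w6c.png',cv2.resize(c,None,fx=5,fy=5,interpolation=cv2.INTER_CUBIC))
E
```

```text
t: 7.65
tcp_pos: [542.4, -132.0, 213.3]
tcp_rot: [0.642, 0.299, 0.64, -0.299]
wrist_force: [-0.6, 0.4, 0.3]
width: 45.0
t 7.75 tcp [ 540.8 -131.5  211. ] toolx [-0.002  0.001 -1.   ] zyaw -0.873 j [-0.353  0.347 -0.015  1.21   0.     2.091] w 45.0 F [-0.5  0.  -0.4] T [-0.033 -0.011  0.018]
delta tool [145.    0.7   0.4]
twist 3.149
twist 0.007
twist -3.134
```

View pics/w6.png

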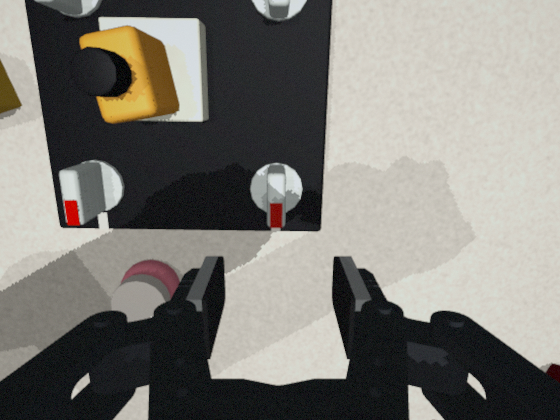

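View pics/w6c.png

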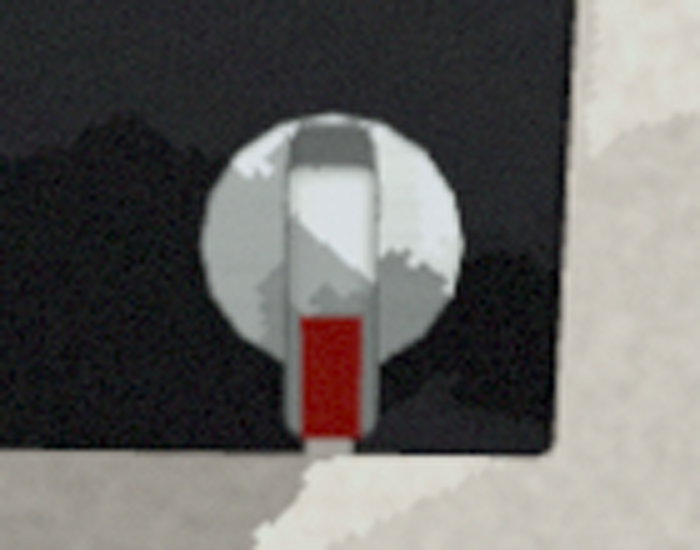

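View pics/s6.png

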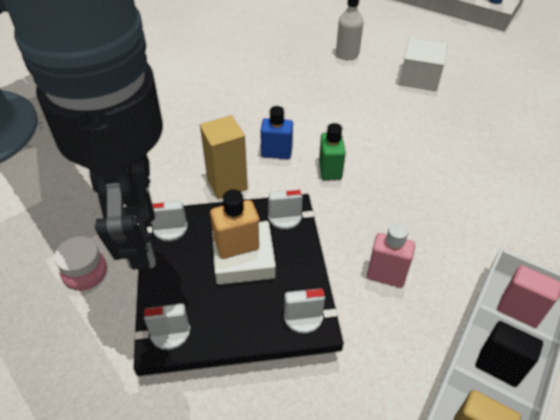

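The pointer now lines up with the white mark (w6: pointer (276,215), mark (276,229)). The flask stands and the scene view agrees. Now the same in numbers, with the corner and the other knobs against before.

```bash
python3 - <<'E'
from h import *
def c2p(x,y): return 210+x/5,140+y/5
a=ray('wrist',*c2p(331,438),95);b=ray('wrist',*c2p(334,165),95);d=a-b
print('pointer',np.arctan2(d[1],d[0]),'mid',(a+b)/2)
m=ray('wrist',*c2p(330,446),50);k=ray('wrist',*c2p(333,240),56);d=m-k;print('mark from disc',np.arctan2(d[1],d[0]),k)
# deck right edge and lower edge
p=ray('wrist',*c2p(575,20),50);q=ray('wrist',*c2p(555,435),50);d=q-p;print('edge',np.arctan2(d[1],d[0]))
p=ray('wrist',62,227,50);q=ray('wrist',320,230.5,50);d=q-p;print('front edge-90',np.arctan2(d[1],d[0])-np.pi/2)
for f in ('scene0','s6'):
    im=cv2.imread(f'pics/{f}.png').astype(int);b,g,r=im[...,0],im[...,1],im[...,2]
    n,l,s,c=cv2.connectedComponentsWithStats(((r>100)&(g<70)&(b<70)).astype('uint8'))
    print(f,[(c[i].round(1).tolist(),ray('scene',*c[i],95).round(1).tolist()) for i in range(1,n) if s[i,4]>15])
A=cv2.imread('pics/scene0.png',0)[300:375,240:345].astype('float32');B=cv2.imread('pics/s6.png',0)[300:375,240:345].astype('float32')
print('shift',cv2.phaseCorrelate(A,B))
A=cv2.imread('pics/scene0.png',0)[340:375,132:340].astype('float32');B=cv2.imread('pics/s6.png',0)[340:375,132:340].astype('float32')
print('shift',cv2.phaseCorrelate(A,B))
E
```

```text
pointer -2.4546461644003528 mid [ 538.91270059 -130.37321048   95.        ]
mark from disc -2.4586987680025905 [ 539.0285338  -130.02676271   56.        ]
edge -2.455632835267775
front edge-90 -2.4561558332840936
scene0 [([293.0, 192.4], [571.9, 87.7, 95.0]), ([156.0, 205.5], [439.1, -20.3, 95.0]), ([314.7, 292.6], [666.5, -27.4, 95.0]), ([158.6, 319.0], [543.9, -140.5, 95.0])]
s6 [([293.2, 192.2], [572.0, 88.1, 95.0]), ([157.1, 205.1], [439.9, -19.1, 95.0]), ([97.4, 280.0], [455.5, -138.5, 95.0]), ([316.2, 292.5], [667.8, -26.5, 95.0]), ([505.6, 307.2], [847.4, 62.9, 95.0]), ([153.9, 311.6], [534.0, -136.4, 95.0]), ([519.8, 317.7], [863.6, 58.2, 95.0])]
shift ((0.14749726722349976, 0.4291117121399566), 1.0004688251165696)
shift ((0.05656199758161051, -0.03349978004424159), 0.8350521684183505)
```

```bash
python3 -m jog '[[[-30,0,0],0,45],[[0,0,0],0,45],[[0,0,0],0,45]]' | tail -c 200; python3 - <<'E'
from h import *
print(robot.finish_job())
E
```

```text
t: 8.05
tcp_pos: [541.3, -131.8, 241.5]
tcp_rot: [0.641, 0.299, 0.641, -0.299]
wrist_force: [-0.6, -0.1, -0.2]
width: 45.0
the job is handed in; nothing more can be done
None
```

I gripped the short foot's knob across its bar, turned it about 1.11 rad clockwise to its mark, let go, lifted clear and handed the job in at 8.05 s.

- **Pointer:** at -2.455 rad, with the mark at -2.459 and the deck edges at -2.456, so it is within about 0.005 rad of its mark.
- **Stand and flask:** the stand appears unmoved. The other pointers read up to about 1.5 mm from their earlier positions and the front edge 0.1 px. The flask is still upright on the riser.
- **Gripper:** it touches nothing. While holding the knob, the wrist force I read stayed under about 10 N.
- **Not tested:** whether the foot bears on the counter and the stand sits firm. I infer that from the knob angle and a rise in upward wrist force, from about 5 N to 8 N, over the last part of the turn. I did not press on the stand to check it.

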